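Tare the scale and layer a bakery order

TASK

Put the weighing tray on the scale so that it drops fully home over the two guide pegs, then press the green tare button. Lay all the dark bars flat in the tray, shared between the two sides of its red fin, put the divider plate level and centred on them with its long side and fin along those of the tray, and then lay all the pale bars flat on the divider, each resting on it without hanging over its edge. Leave the jar, the bowl and the scraper where they are.

Things in the scene. Friction and masses are not known exactly. Their poses are not given: they have to be found in the camera images.
- scale_seat (a point): fixed white bench scale, plate 184 x 150 mm (x, y), 30 mm high; the point is the middle of its top face, on which the tray's underside lies when home. Two upright blue guide pegs at x = +-74 mm, y = 0: 12 mm thick, 16 mm high, the top 7 mm tapered to 6 mm. A grey panel with the button, as high as the plate, reaches from x = -92 to -152 mm
- tare_top (a point): middle of the top of the round green tare button (26 mm across) on the grey panel of the scale; it is pressed straight down, with about 4 N
- tare (a joint): travel of the tare button in m: 0 up, 0.006 fully pressed; it springs back. Past 0.004 counts as pressed
- tray_fin (a point): loose flat aluminium tray, no rim, 180 x 150 x 8 mm, 250 g, with an upright red lifting fin in its middle: 60 mm along x, 10 mm thick in y, its top 32 mm above the underside. The point is the fin's centre, 20 mm above the underside, 12 mm above the floor for the bars. Two square 18 mm holes at x = +-74 mm, y = 0 fit the pegs either way round. Starts on the table, a quarter turn from the scale
- divider_fin (a point): loose rigid brown plate, 150 x 134 x 5 mm (x, y, z), 90 g, with an upright blue lifting fin in its middle: 60 mm along x, 8 mm thick in y, its top 31 mm above the underside. The point is the fin's centre, 18 mm above the underside, 13 mm above the face on which the pale bars lie. Starts on the table
- D1_mid (a point): dark brown bar, 70 x 34 x 30 mm (x, y, z), 100 g; the point is its centre (15 mm above its underside), x along its length, z up. At the start it lies flat on the wooden board; it may be absent
- D2_mid (a point): dark brown bar, 70 x 34 x 30 mm (x, y, z), 100 g; the point is its centre (15 mm above its underside), x along its length, z up. At the start it lies flat on the wooden board; it may be absent
- D3_mid (a point): dark brown bar, 70 x 34 x 30 mm (x, y, z), 100 g; the point is its centre (15 mm above its underside), x along its length, z up. At the start it lies flat on the wooden board; it may be absent
- L1_mid (a point): pale yellow bar, 70 x 34 x 30 mm (x, y, z), 100 g; the point is its centre (15 mm above its underside), x along its length, z up. At the start it lies flat on the wooden board; it may be absent
- L2_mid (a point): pale yellow bar, 70 x 34 x 30 mm (x, y, z), 100 g; the point is its centre (15 mm above its underside), x along its length, z up. At the start it lies flat on the wooden board; it may be absent
- L3_mid (a point): pale yellow bar, 70 x 34 x 30 mm (x, y, z), 100 g; the point is its centre (15 mm above its underside), x along its length, z up. At the start it lies flat on the wooden board; it may be absent
- board: fixed wooden board, 300 x 220 x 8 mm, on which the bars lie at the start; the point is the centre of its underside, on the table
- jar: bystander: glass jar with a steel cap, 80 mm across, 130 mm high, origin under its centre, beyond the scale
- bowl: bystander: steel bowl, 130 mm across, 70 mm high, origin under its centre, beyond the scale
- scraper: bystander: flat red dough scraper, 75 x 110 mm, 12 mm high, origin under its centre, beyond the scale
Mind the look-alikes: they are no part of the job. Of the things shaped like the part that bears tray_fin, the aluminium one is meant.

How it is judged:
On the way, in this order (a step that is already met when the one before it is completed fails the run):
1. the tray is fully home over both pegs and let go (horizontal distance between tray_fin and scale_seat below 0.006 m and angle between the x axis of tray_fin and the x axis of scale_seat, either way round below 0.07 rad and z of tray_fin in the frame of scale_seat between 0.016 and 0.0235 m and angle between tray_fin's own z axis and vertical below 0.04 rad and contact force between the fingers and tray below 0.3 N), for 0.2 s.
2. the tare button is pressed with the tray in place (horizontal distance between tray_fin and scale_seat below 0.006 m and angle between the x axis of tray_fin and the x axis of scale_seat, either way round below 0.07 rad and z of tray_fin in the frame of scale_seat between 0.016 and 0.0235 m and angle between tray_fin's own z axis and vertical below 0.04 rad and value of joint tare above 0.004 m), for 0.02 s.
3. all dark bars lie flat in the tray, let go (horizontal distance between tray_fin and scale_seat below 0.006 m and angle between the x axis of tray_fin and the x axis of scale_seat, either way round below 0.07 rad and z of tray_fin in the frame of scale_seat between 0.016 and 0.0235 m and angle between tray_fin's own z axis and vertical below 0.04 rad and x of D1_mid in the frame of tray_fin between -0.06 and 0.06 m and y of D1_mid in the frame of tray_fin between -0.062 and 0.062 m and z of D1_mid in the frame of tray_fin between -0.002 and 0.008 m and angle between each of D1_mid, D2_mid, D3_mid's own z axis and vertical below 0.1 rad and contact force between the fingers and D1 below 0.3 N and x of D2_mid in the frame of tray_fin between -0.06 and 0.06 m and y of D2_mid in the frame of tray_fin between -0.062 and 0.062 m and z of D2_mid in the frame of tray_fin between -0.002 and 0.008 m and contact force between the fingers and D2 below 0.3 N and x of D3_mid in the frame of tray_fin between -0.06 and 0.06 m and y of D3_mid in the frame of tray_fin between -0.062 and 0.062 m and z of D3_mid in the frame of tray_fin between -0.002 and 0.008 m and contact force between the fingers and D3 below 0.3 N), for 0.2 s.
4. the divider lies level and centred on the dark bars, let go (all of step 3 and horizontal distance between divider_fin and tray_fin below 0.02 m and angle between the x axis of divider_fin and the x axis of tray_fin, either way round below 0.15 rad and z of divider_fin in the frame of tray_fin between 0.031 and 0.041 m and angle between divider_fin's own z axis and vertical below 0.06 rad and contact force between the fingers and divider below 0.3 N), for 0.2 s.
At the end, for the whole second after the job is handed in: Tray home on the pegs (within 4 mm of the plate); every dark bar flat in it, centre within 60 x 62 mm of its middle; divider on them, level, within 20 mm and 0.15 rad of the tray; every pale bar flat on the divider, centre within 50 x 57 mm of its middle; button up, all at rest and let go (all of step 4 and x of L1_mid in the frame of divider_fin between -0.05 and 0.05 m and y of L1_mid in the frame of divider_fin between -0.057 and 0.057 m and z of L1_mid in the frame of divider_fin between -0.003 and 0.007 m and angle between each of L1_mid, L2_mid, L3_mid's own z axis and vertical below 0.1 rad and contact force between the fingers and L1 below 0.3 N and x of L2_mid in the frame of divider_fin between -0.05 and 0.05 m and y of L2_mid in the frame of divider_fin between -0.057 and 0.057 m and z of L2_mid in the frame of divider_fin between -0.003 and 0.007 m and contact force between the fingers and L2 below 0.3 N and x of L3_mid in the frame of divider_fin between -0.05 and 0.05 m and y of L3_mid in the frame of divider_fin between -0.057 and 0.057 m and z of L3_mid in the frame of divider_fin between -0.003 and 0.007 m and contact force between the fingers and L3 below 0.3 N and value of joint tare below 0.002 m and linear speed of each of tray, divider, D1, D2, D3, L1, L2, L3 below 0.02 m/s); the robot touches nothing.
It fails at once if the jar is pushed away or tipped (distance of jar from where it was at the start of the episode above 0.03 m or angle between jar's own z axis and vertical above 0.35 rad).
It fails at once if the bowl is pushed away or tipped (distance of bowl from where it was at the start of the episode above 0.03 m or angle between bowl's own z axis and vertical above 0.35 rad).
It fails at once if the scraper is pushed away or tipped (distance of scraper from where it was at the start of the episode above 0.03 m or angle between scraper's own z axis and vertical above 0.35 rad).
Of D1, D2, D3 only 2 to 3 are there at a start; the rules pass over those that are not, and their reading is None.
Of L1, L2, L3 only 2 to 3 are there at a start; the rules pass over those that are not, and their reading is None.
At some moment in a run one of L1, L2, L3 may be knocked a few centimetres aside while the robot is not near it.
It also fails if it takes over 210 s, if anything falls off the work surface, if the arm or the gripper's body presses on something with over 40 N, if the wrist force passes 120 N, or if a joint passes its speed limit or range.

ROBOT

A 7-joint arm with a two-finger parallel gripper is mounted at the origin on the work surface. World frame = base frame: x ahead of the robot, y to its left, z up, the work surface at z = 0. Lengths are in m, angles in rad, forces in N, time in s.
With the tool pointing down it reaches from about 0.425 to 0.875 m from the base axis. Payload 4.7 kg.
Tool frame: the origin (TCP) lies between the finger pads; the fingertips stand 14 mm ahead of it and the grasp point (between the pads) lies 5 mm behind it; z points along the fingers, y is the line along which they close (so a half turn about z gives the same grasp; the last joint's range is limited). The gripper opens to 87 mm and grips with 3 to 60 N. Pads are 19 mm wide; open, the fingers measure 117 mm over their backs; the gripper's body (75 mm by 190 mm) begins 51 mm behind the grasp point.
Start: joints at [1.164, 0.321, -0.07, 1.45, 0.023, 1.371, -0.057], TCP at [0.266, -0.593, 0.237] pointing down, gripper open.
Joint ranges: [-2.86, 2.86], [-0.3, 2.09], [-1.38, 1.24], [0.06, 2.45], [-1.56, 4.7], [0.09, 2.05], [-2.69, 2.69]. Speed limits (rad/s): [2.57, 2.57, 3.14, 3.14, 3.14, 3.14, 3.14].

INTERFACE

Orientations are given as a rotation vector (axis times angle).
In Python, from bench import ctrl gives the robot as it stands.
- The arm moves only by the shell command python3 -m inch 'ROWS' [OPENING] [FORCE]. ROWS is JSON, a list of rows, each a list of 6 numbers: the shift along the world's x, y, z in mm, then the turn, a rotation vector about the world's x, y, z in degrees. In form: [[tx, ty, tz, rx, ry, rz], ...]. A call has 1 to 20 rows; each row is the pose to reach, as a shift and turn from the pose commanded when the call began; what a row does not reach only later rows make up. A row lasts 1/8 s, in which the tool goes at most 62.5 mm and 10.7 degrees, less where a joint would pass 70% of its speed; a pose out of reach is approached as far as the arm can. A call with a gripper value outside its range is refused whole. OPENING is the finger opening in mm, from 0 to 87, set as the call begins (- or left out, the last holds). The fingers move at their own pace and stop on an object; FORCE is the grip in N (left out, the last holds). Time passes only in rows, so rows that repeat a pose let the fingers close. It gives the time, the measured TCP pose, the force, the opening and the grip force at its end, in the units of the state.
- ctrl.get_state(): the state, without advancing time (a new reading comes with each control period).
- ctrl.get_image(name): name is "scene" or "side" or "wrist"; returns (picture, depth): 384x512x3 uint8, red, green, blue; 384x512 float32, m along the optical axis (not along the pixel's ray), 0 where there is no reading.
- ctrl.camera_params(name): a dict with "mtx" (3x3 intrinsics, pixels), "T" (4x4, takes a point from camera to world coordinates). Camera axes: x right, y down, z forward; pixel columns grow to the right and rows downward; lengths in m; the calibration is good to about 2 mm. A picture is of the moment at which its call begins: read the wrist's pose just before it. camera_params takes no time and is no camera call; for the wrist camera it gives the pose at the moment of the call.
- ctrl.close_job(): hands the job in; it is judged then, once.
The state is a dict: "time": time; "joint_positions": joint angles; "qd": joint speeds; "joint_torque": joint torques, N m; "position": TCP position; "tool_rot": TCP orientation; "ft_force": force on the tool from outside, world axes, zero at the start; "torque": the same for the moment, N m; "grip_width": opening from 0.0 (shut) to 1.0 (fully open); "grip_force": force on a finger pad.
Only numpy, scipy, OpenCV 4.12 (cv2) and the standard library are available. Lean on these libraries where they do the work, as an engineer would, in place of code of your own. Each camera call takes 0.05 s, during which the arm holds its last target. There are 200 camera calls.

## Working session

There is one attempt and no reset: what is moved stays moved. The work goes in short steps, Python scripts to look and compute and a shell command to move; the robot and the scene stay as the last step left them, time stands still between calls to the robot, and variables do not carry over. Pictures are saved under pics/ and viewed, at most 14 in all, crops included, and the job is handed in when it is done.

```bash
ls; mkdir -p pics; cat > h.py <<'E'
import numpy as np, cv2, sys
from bench import ctrl
def snap(name,tag):
    P=ctrl.camera_params(name); im,d=ctrl.get_image(name)
    cv2.imwrite(f'pics/{tag}.png',cv2.cvtColor(im,cv2.COLOR_RGB2BGR))
    np.savez(f'pics/{tag}.npz',im=im,d=d,K=P['mtx'],T=P['T'])
    return im,d,P
def load(tag):
    z=np.load(f'pics/{tag}.npz'); return z['im'],z['d'],z['K'],z['T']
def cloud(tag):
    im,d,K,T=load(tag); v,u=np.mgrid[:d.shape[0],:d.shape[1]]
    p=np.stack([(u-K[0,2])/K[0,0]*d,(v-K[1,2])/K[1,1]*d,d],-1)
    w=p@T[:3,:3].T+T[:3,3]; w[d==0]=np.nan
    return im,w
E
python3 - <<'E'
from h import *
a=snap('scene','s0')[0]; b=snap('side','d0')[0]; c=snap('wrist','w0')[0]
import cv2
cv2.imwrite('pics/s0b.png',cv2.resize(cv2.cvtColor(a,cv2.COLOR_RGB2BGR),(800,600),interpolation=cv2.INTER_CUBIC))
s=ctrl.get_state(); print(s)
for n in('scene','side','wrist'): print(n,ctrl.camera_params(n))
E
```

```text
pics
{'time': 0.15, 'joint_positions': array([ 1.16409841,  0.32165492, -0.0700687 ,  1.45139547,  0.02261269,
        1.37083925, -0.05693068]), 'qd': array([-1.18136225e-03, -3.17185154e-03, -1.27807212e-03, -4.09213038e-03,
       -4.96797678e-05, -7.20943474e-04, -8.43544630e-04]), 'joint_torque': array([ 9.06701516e-04, -4.91795218e+01, -4.04122900e-01, -3.12877786e+01,
       -6.40428881e-02,  4.04725817e-02,  1.17083250e-04]), 'position': array([ 0.26529418, -0.59294442,  0.23571088]), 'tool_rot': array([-3.07089960e+00, -6.55789486e-01,  6.57238246e-04]), 'ft_force': array([-0.09842632,  0.51665716, -0.19917117]), 'torque': array([ 0.02863144, -0.01358266, -0.01312206]), 'grip_force': 0.0, 'grip_width': 0.9979137583236304}
scene {'mtx': array([[359.71168554,   0.        , 251.16448397],
       [  0.        , 359.71168554, 187.54530062],
       [  0.        ,   0.        ,   1.        ]]), 'T': array([[ 0.40752722,  0.66562261, -0.62519446,  1.21387334],
       [ 0.91311768, -0.28822369,  0.28834564, -0.26055899],
       [ 0.01173352, -0.68838481, -0.72525077,  0.83845163],
  
[... 199 characters left out ...]
 0.        ,   1.        ]]), 'T': array([[-0.8505119 , -0.37551596,  0.36826251,  0.09085575],
       [-0.52569743,  0.62888503, -0.57284015,  0.79995121],
       [-0.01648416, -0.68080202, -0.73228197,  0.98661592],
       [ 0.        ,  0.        ,  0.        ,  1.        ]])}
wrist {'mtx': array([[276.14209881,   0.        , 254.43646506],
       [  0.        , 276.14209881, 192.82759563],
       [  0.        ,   0.        ,   1.        ]]), 'T': array([[ 0.40670839, -0.88418296, -0.22980162,  0.32761461],
       [-0.91355642, -0.39410357, -0.10048409, -0.56522252],
       [-0.00171932,  0.25080446, -0.96803624,  0.38334318],
       [ 0.        ,  0.        ,  0.        ,  1.        ]])}
```

View pics/s0b.png

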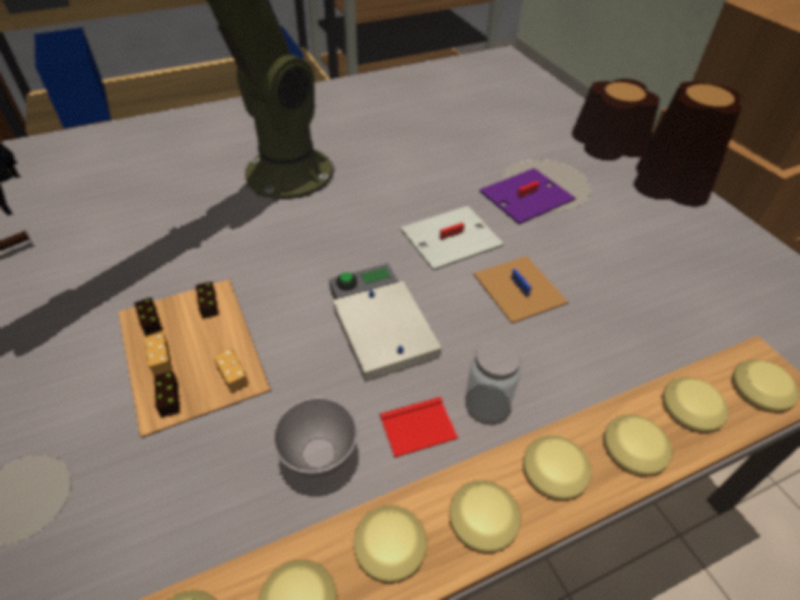

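View pics/d0.png

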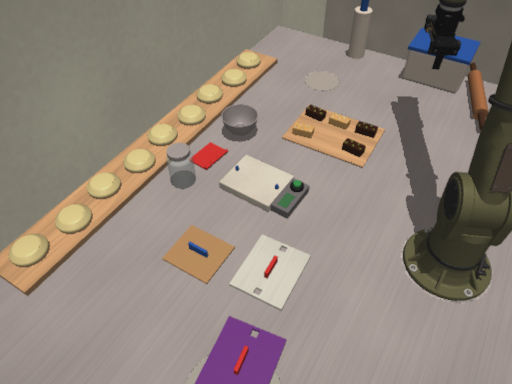

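The side view shows the aluminium tray with its red fin at (271,266), and the purple look-alike at (241,358). The divider is at (198,249), the scale at (258,182) with pegs at (237,168) and (277,187), and the button at (297,185). There are three dark bars and two pale bars on the board.

Tray candidates are the pale grey plate at scene (451,235) and the purple one at (527,190). I choose the pale grey one.

```bash
python3 - <<'E'
from h import *
def rect(p):
    c,s,a=cv2.minAreaRect((p[:,:2]*1000).astype(np.float32)); 
    if s[0]<s[1]: s=s[::-1]; a+=90
    a=(a+90)%180-90
    return np.round(c,1),np.round(s,1),round(a,1)
for tag in('d0','s0'):
    im,w=cloud(tag); hsv=cv2.cvtColor(im,cv2.COLOR_RGB2HSV).astype(int); H,S,V=hsv[...,0],hsv[...,1],hsv[...,2]
    x,y,z=w[...,0],w[...,1],w[...,2]
    print(tag,'size');
    reg=(x>.2)&(x<1.0)&(abs(y)<.7)&(z>-.01)&(z<.2)
    def comps(m,minn,name,er=0):
        m=(m&reg).astype(np.uint8)
        if er: m=cv2.morphologyEx(m,cv2.MORPH_OPEN,np.ones((3,3)))
        n,l,st,c=cv2.connectedComponentsWithStats(m)
        for i in range(1,n):
            if st[i,4]>=minn:
                p=w[l==i]; print(name,c[i].round(),st[i,4],*rect(p),'mean',(p.mean(0)*1000).round(),'z95',round(np.percentile(p[:,2],95)*1000,1))
    comps((z>.028)&(z<.05)&(V<110)&(S>60),30,'dark')
    comps((z>.028)&(z<.05)&(H>12)&(H<32)&(S>110)&(V>130),30,'pale')
    comps((S<40)&(V>140)&(z>.003)&(z<.014),200,'tray',1)
    comps((S<45)&(V>140)&(z>.024)&(z<.04),200,'plate',1)
    comps(((H<8)|(H>172))&(S>150)&(z>.012)&(z<.045),15,'red')
    comps((H>100)&(H<130)&(S>120)&(z>.01)&(z<.055),4,'blue')
    comps((H>50)&(H<85)&(S>120),20,'green')
    comps((H>8)&(H<22)&(S>90)&(z>-0.002)&(z<.01),300,'brown',1)
im=cv2.imread('pics/d0.png')
cv2.imwrite('pics/c0.png',cv2.resize(im[90:310,150:400],None,fx=3,fy=2.7,interpolation=cv2.INTER_CUBIC)[:594,:750])
E
```

```text
d0 size
dark [316. 111.] 123 [ 574.  -381.5] [67.1 32.5] -8.0 mean [ 574. -380.   36.] z95 40.8
dark [366. 127.] 142 [ 383.1 -387.6] [69.3 39.6] -0.8 mean [ 382. -385.   36.] z95 40.2
dark [354. 145.] 160 [ 383.6 -276.4] [69.  34.4] -1.7 mean [ 382. -275.   36.] z95 40.8
pale [340. 118.] 109 [ 483.  -384.5] [71.6 34.8] -3.6 mean [ 481. -383.   36.] z95 39.5
pale [303. 127.] 131 [ 569.1 -275.7] [71.5 38.1] 13.9 mean [ 569. -273.   36.] z95 39.8
tray [271. 271.] 3133 [388.8 260.2] [184.7 153. ] -87.2 mean [385. 267.   8.] z95 10.8
plate [257. 180.] 2019 [582.6  14.4] [184.2 154.6] -2.7 mean [580.  19.  29.] z95 32.7
red [270. 266.] 95 [386.8 264.1] [57.2  9.4] -87.0 mean [386. 267.  29.] z95 34.0
red [240. 359.] 152 [322.4 508.5] [58.4 11.1] -82.2 mean [321. 511.  30.] z95 34.1
blue [237. 168.] 7 [655.4  16.5] [8.1 3.5] -57.1 mean [656.  15.  39.] z95 43.4
blue [276. 187.] 9 [509.3  21.8] [6.2 3.2] 27.0 mean [508.  21.  38.] z95 46.0
blue [197. 249.] 100 [584.7 318.3] [58.3  7.8] -0.5 mean [585. 319.  24.] z95 32.3
green [297. 184.] 47 [457.2 -13.1] [21.6 19.4] 53.1 mean [457. -11.  50
[... 1471 characters left out ...]
 [392. 263.  10.] z95 13.1
tray [203. 289.] 276 [ 770.6 -184.3] [47.8 45.2] -19.0 mean [ 771. -184.    7.] z95 9.6
plate [246. 208.] 2389 [581.3  16.8] [189.1 151. ] -2.1 mean [589.  14.  33.] z95 35.1
red [338. 121.] 58 [324.3 505.6] [53.6 12.1] -75.1 mean [326. 505.  28.] z95 36.7
red [289. 147.] 55 [390.3 260.2] [48.9  8.1] -86.4 mean [391. 260.  29.] z95 36.0
red [263. 260.] 109 [759.6 -12.8] [106.3  11.8] 85.0 mean [759. -12.  14.] z95 16.2
blue [333. 180.] 43 [587.7 314.7] [53.1  5.6] -2.3 mean [588. 315.  29.] z95 35.1
green [221. 177.] 35 [460.5 -14.7] [20.4 19.7] -54.3 mean [461. -16.  54.] z95 56.1
brown [332. 185.] 1043 [584.9 318.1] [151.9 134.8] 0.2 mean [589. 315.   7.] z95 9.6
```

View pics/c0.png

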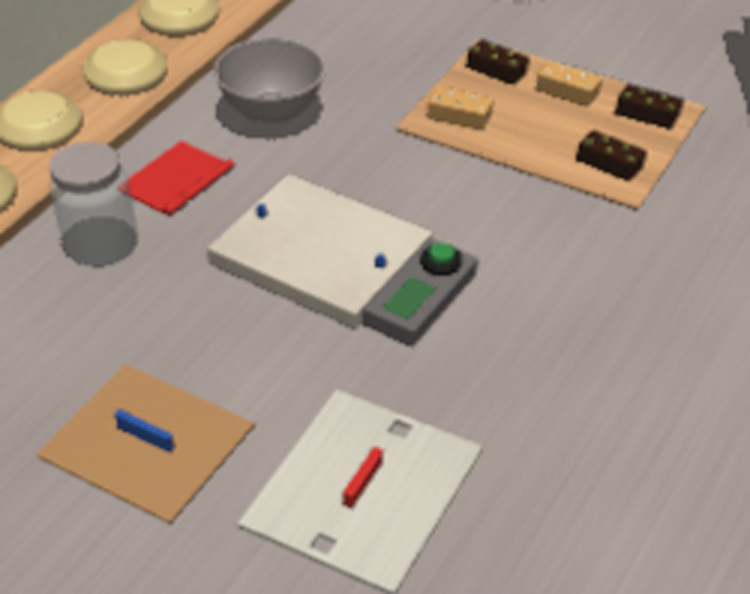

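The crop shows the aluminium plate with two square holes and a red fin, the scale with its blue pegs, and the green button. I'm moving above the scale for a closer look.

```bash
python3 -m inch '[[25,50,5,0,0,0],[50,105,10,0,0,0],[80,160,15,0,0,0],[107,213,20,0,0,0],[134,266,25,0,0,0],[161,319,30,0,0,0],[188,372,35,0,0,0],[215,425,40,0,0,0],[242,478,45,0,0,0],[269,531,50,0,0,0],[290,575,60,0,0,0],[300,590,60,0,0,0],[300,590,60,0,0,0]]' 87 20; python3 - <<'E'
from h import *
s=ctrl.get_state(); print(s['joint_positions'],s['position'],s['tool_rot'],s['time'])
snap('wrist','w1')
E
```

```text
time: 1.78
position: [0.5656, -0.0016, 0.2962]
tool_rot: [-3.07, -0.661, 0.001]
ft_force: [-0.1, 0.5, 0.3]
grip_width: 0.998
grip_force: 0.0
[ 0.4914201   0.16009269 -0.60077107  1.5550787   0.09002771  1.45525624
 -1.26037581] [ 0.56556637 -0.00159289  0.29617163] [-3.07031651e+00 -6.61244038e-01  9.46938154e-04] 1.775
```

View pics/w1.png

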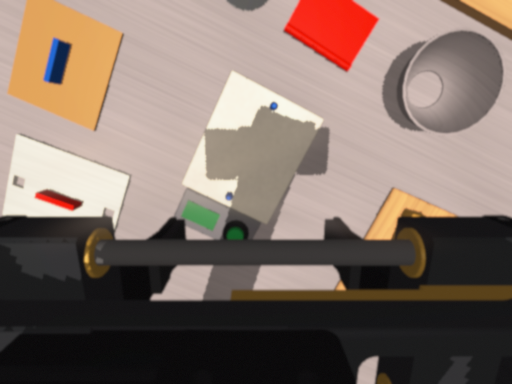

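The wrist view shows the pegs at (274,106) and (229,196), the button at (235,232), the divider fin at (57,61) and the tray fin at (58,200).

```bash
cat >> h.py <<'E'
def ray(tag,u,v,z):
    im,d,K,T=load(tag); r=T[:3,:3]@np.array([(u-K[0,2])/K[0,0],(v-K[1,2])/K[1,1],1.]); c=T[:3,3]
    return ((c+r*(z-c[2])/r[2])*1000).round(1)
def blobs(tag,hue,zr,smin=110,vmin=40,minn=5,z=None,box=None):
    im,w=cloud(tag); h=cv2.cvtColor(im,cv2.COLOR_RGB2HSV).astype(int)
    m=((h[...,0]-hue[0])%180<=(hue[1]-hue[0])%180)&(h[...,1]>smin)&(h[...,2]>vmin)&(w[...,2]>zr[0])&(w[...,2]<zr[1])
    n,l,st,c=cv2.connectedComponentsWithStats(m.astype(np.uint8))
    for i in range(1,n):
        if st[i,4]>=minn:
            p=w[l==i]*1000
            if z is not None: # project pixels on known plane
                v,u=np.nonzero(l==i); p=np.array([ray(tag,a,b,z) for a,b in zip(u,v)])
            c0,s,a=cv2.minAreaRect(p[:,:2].astype(np.float32))
            if s[0]<s[1]: s=s[::-1]; a+=90
            print(c[i].round(1),st[i,4],'c',np.round(c0,1),'s',np.round(s,1),'a',round((a+90)%180-90,1),'z',np.percentile(p[:,2],[50,95]).round(1))
E
python3 - <<'E'
from h import *
print('blue');blobs('w1',(100,130),(.012,.06))
print('green');blobs('w1',(50,85),(.03,.07))
print('red');blobs('w1',(172,8),(.012,.045))
print(ray('w1',274,105.5,.046),ray('w1',229,195.5,.046))
im,w=cloud('w1'); h=cv2.cvtColor(im,cv2.COLOR_RGB2HSV)
m=((w[...,2]>.025)&(w[...,2]<.036)&(h[...,1]<60)&(w[...,0]>.48)&(h[...,2]>80)).astype(np.uint8); m=cv2.morphologyEx(m,cv2.MORPH_OPEN,np.ones((3,3)))
n,l,st,c=cv2.connectedComponentsWithStats(m); i=1+st[1:,4].argmax(); p=w[l==i]*1000
print('plate',cv2.minAreaRect(p[:,:2].astype(np.float32)),np.median(p[:,2]))
E
```

```text
blue
[55.2 60.7] 583 c [587.1 315.6] s [57.3  8.7] a 0.9 z [26.6 31.4]
[273.3 105.7] 27 c [656.7  11.8] s [7.2 5.8] a -21.2 z [44.8 46.1]
[228.2 197.2] 6 c [511.   17.5] s [3.2 1.9] a 64.9 z [45.7 46. ]
green
[200.8 218.1] 200 c [455.3  45.7] s [51.1 21.5] a -78.3 z [30.6 31.6]
[234.8 233.1] 182 c [462.2 -13.7] s [27.  18.9] a -70.3 z [50.6 52.2]
red
[305.7  37.2] 6 c [761.2   8.3] s [4.9 2. ] a -82.8 z [12.5 12.8]
[317.8  46. ] 5 c [758.6 -12.6] s [3.1 1.9] a -40.6 z [12.2 12.8]
[344.2  64. ] 5 c [753.1 -58.3] s [3.4 1.8] a 0.3 z [12.4 13. ]
[348.6  65.6] 5 c [753.9 -64.9] s [4.3 1.5] a -65.0 z [12.3 13.1]
[ 57.8 199.8] 453 c [390.1 262.1] s [61.1 11.6] a -87.4 z [30.  32.3]
[657.7  10.9  46. ] [514.1  17.5  46. ]
plate ((576.9918212890625, 14.791160583496094), (150.2015838623047, 198.803955078125), 87.71070098876953) 29.308568928639424
```

```bash
python3 -m inch '[[-10,20,0,0,0,10],[-25,42,0,0,0,20],[-40,64,0,0,0,30],[-55,86,0,0,0,40],[-70,108,0,0,0,50],[-85,130,0,0,0,60],[-100,152,0,0,0,70],[-115,174,-20,0,0,80],[-130,196,-50,0,0,90],[-145,218,-85,0,0,100],[-160,240,-125,0,0,110],[-176,263.5,-165,0,0,117],[-176,263.5,-165,0,0,117],[-176,263.5,-165,0,0,117]]' 50 20; python3 - <<'E'
from h import *
s=ctrl.get_state(); print(s['joint_positions'],s['tool_rot'])
snap('wrist','w2'); blobs('w2',(172,8),(.012,.045),minn=60)
E
```

```text
time: 3.58
position: [0.3908, 0.2587, 0.1323]
tool_rot: [1.051, 2.959, -0.0]
ft_force: [1.0, 0.0, -0.3]
grip_width: 0.576
grip_force: 0.0
[ 0.26163322  0.07198824 -0.92121292  1.98961829  0.06538034  1.10852508
  0.20100011] [ 1.05064211e+00  2.95922102e+00 -7.91520349e-05]
[256.3 189.9] 757 c [387.8 262.4] s [59.4 10.2] a -87.6 z [31.2 32.5]
```

```bash
python3 -m inch '[[0,1,0,0,0,-10],[-1,2,-10,0,0,-20],[-1,3,-20,0,0,-30],[-1,3,-30,0,0,-40],[-1,3,-45,0,0,-48.3],[-1,3,-60,0,0,-48.3],[-1,3,-60,0,0,-48.3]]' 50 20; python3 - <<'E'
from h import *
s=ctrl.get_state(); r=s['tool_rot']; print(s['position'],2*np.degrees(np.arctan2(r[1],r[0]))-90)
snap('wrist','w3'); blobs('w3',(172,8),(.012,.045),minn=60)
E
```

```text
time: 4.5
position: [0.3886, 0.2623, 0.0711]
tool_rot: [-2.165, -2.276, 0.002]
ft_force: [-1.1, 0.0, 0.5]
grip_width: 0.575
grip_force: 0.0
[0.38859805 0.26228125 0.07113136] -357.1405238529684
[254.2 206.5] 829 c [388.  269.9] s [45.7  9.4] a -87.6 z [31.4 32.3]
```

Aligned at 2.9° (the fin is partly hidden by the fingers, so the centre reading is biased). Descend and grip.

```bash
python3 -m inch '[[0,0,-20,0,0,0],[0,0,-38,0,0,0],[0,0,-46,0,0,0],[0,0,-46,0,0,0]]' 50 35; python3 -m inch '[[0,0,0,0,0,0],[0,0,0,0,0,0],[0,0,0,0,0,0],[0,0,0,0,0,0]]' 0 40;  python3 -m inch '[[0,0,10,0,0,0],[0,0,30,0,0,0],[0,0,60,0,0,0],[0,0,90,0,0,0],[0,0,100,0,0,0],[0,0,100,0,0,0]]'
```

```text
time: 5.05
position: [0.3881, 0.2631, 0.0252]
tool_rot: [-2.165, -2.275, 0.001]
ft_force: [0.5, -0.6, -0.4]
grip_width: 0.577
grip_force: 0.0
time: 5.55
position: [0.3886, 0.2632, 0.0258]
tool_rot: [2.166, 2.275, 0.0]
ft_force: [-0.2, 0.0, 0.3]
grip_width: 0.203
grip_force: 0.0
time: 6.3
position: [0.3887, 0.263, 0.1257]
tool_rot: [2.166, 2.274, 0.001]
ft_force: [-0.2, -0.1, -2.8]
grip_width: 0.109
grip_force: 40.0
```

```bash
python3 - <<'E'
from h import *
snap('side','d1'); im,w=cloud('d1'); h=cv2.cvtColor(im,cv2.COLOR_RGB2HSV)
s=ctrl.get_state();print(s['position'])
m=((w[...,2]>.07)&(w[...,2]<.14)&(h[...,1]<45)&(h[...,2]>130)&(abs(w[...,1]-.263)<.12)&(abs(w[...,0]-.388)<.12)).astype(np.uint8)
n,l,st,c=cv2.connectedComponentsWithStats(m); i=1+st[1:,4].argmax(); p=w[l==i]*1000
A=np.c_[p[:,:2],np.ones(len(p))]; q,*_=np.linalg.lstsq(A,p[:,2],rcond=None)
print(cv2.minAreaRect(p[:,:2].astype(np.float32)),np.percentile(p[:,2],[5,50,95]),np.degrees(q[:2]), q@[388.7,263,1])
cv2.imwrite('pics/c1.png',cv2.resize(cv2.cvtColor(im,cv2.COLOR_RGB2BGR)[150:340,150:400],None,fx=3,fy=3))
E
```

```text
[0.38811462 0.26267896 0.12492112]
((386.6766357421875, 297.5855407714844), (150.72605895996094, 113.17945098876953), 3.3945696353912354) [ 96.8429933  100.23745973 102.83372148] [ 0.09268879 -0.5062468 ] 100.62678889929938
```

View pics/c1.png

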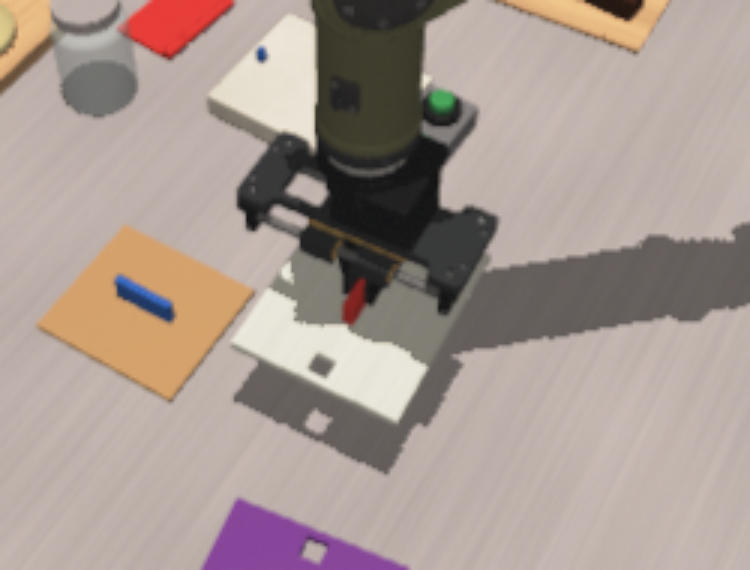

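The tray is held level and the grip is about 7 mm higher on the fin than planned, with roughly 13 mm of overlap. That's good enough to carry to the scale.

```bash
python3 -m inch '[[10,-10,10,0,0,-5],[25,-32,20,0,0,-14],[43,-56,20,0,0,-23],[62,-80,20,0,0,-32],[81,-104,20,0,0,-41],[100,-128,20,0,0,-50],[119,-152,20,0,0,-59],[138,-176,20,0,0,-68],[157,-200,20,0,0,-77],[175,-223,15,0,0,-86],[189,-241,10,0,0,-92],[195,-248,0,0,0,-95.2],[195,-248,0,0,0,-95.2],[195,-248,0,0,0,-95.2]]'; python3 - <<'E'
from h import *
s=ctrl.get_state(); r=s['tool_rot']; print(s['position'],2*np.degrees(np.arctan2(r[1],r[0]))-90,s['joint_positions'])
snap('wrist','w4');snap('scene','s4');im=snap('side','d4')[0]
b=lambda t,c,f:cv2.resize(cv2.imread(f'pics/{t}.png')[c],None,fx=f,fy=f,interpolation=cv2.INTER_CUBIC)
a=b('d4',np.s_[100:250,180:340],2.5);c=b('s4',np.s_[130:280,170:330],2.5);d=b('w4',np.s_[0:256,86:426],1)
o=np.zeros((631,800,3),np.uint8);o[:375,:400]=a;o[:375,400:]=c;o[375:,:340]=d; cv2.imwrite('pics/c4.png',o[:600])
E
```

```text
time: 8.1
position: [0.5827, 0.0161, 0.1247]
tool_rot: [-3.14, 0.062, 0.003]
ft_force: [-0.5, 0.2, -2.2]
grip_width: 0.106
grip_force: 40.0
[0.58271278 0.01609382 0.12472895] 267.7256428569568 [ 0.35727503  0.3021873  -0.50381616  1.741858    0.15788806  1.13986886
 -1.80434889]
```

View pics/c4.png

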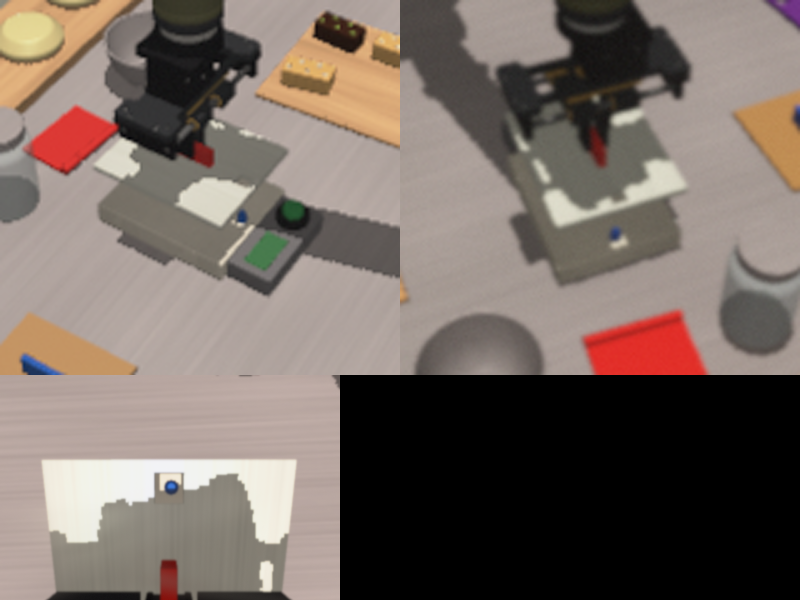

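The wrist crop shows the far peg through the front hole at about (257,112). I'll measure the hole against the peg.

```bash
python3 - <<'E'
from h import *
im,w=cloud('w4'); h=cv2.cvtColor(im,cv2.COLOR_RGB2HSV)
sub=np.s_[90:135,232:282]; z=w[...,2]
blobs('w4',(100,130),(.03,.07),minn=5,z=.046)
print((z[94:134:2,238:276:2]*1000).round().astype(int))
# tray plane & outline
m=((z>.09)&(z<.108)&(h[...,1]<60)).astype(np.uint8); n,l,st,c=cv2.connectedComponentsWithStats(m); i=1+st[1:,4].argmax(); p=w[l==i]*1000
print(cv2.minAreaRect(p[:,:2].astype(np.float32)),np.percentile(p[:,2],[5,50,95]))
A=np.c_[p[:,:2]-[583,15],np.ones(len(p))]; q,*_=np.linalg.lstsq(A,p[:,2],rcond=None); print(q)
E
```

```text
[256.9 111.8] 104 c [657.6  11.2] s [7.9 7.6] a 87.5 z [46. 46.]
[[                  99                   98                   98
                   100                   99                   99
                    99                   99                   99
                    98                   99                   99
                    98                   99                   98
                    98                  100                  100
                    99]
 [                  99                   99                  100
                    98                   99                   99
                    99                   99                   98
                    98                   99                   99
                    99                   99                   98
                    99                   98                  100
                    98]
 [                  98                   92                   31
                    28                   28                   30
                    30                   29                   30
            
[... 6789 characters left out ...]
              100
                    99]
 [                  99                   99                  100
                    99                   99                   99
                    99                   99                   99
                   100                   99                   99
                    99                   98                  100
                   100                   98                   99
                   100]]
((625.788818359375, 14.49365234375), (150.98728942871094, 91.82310485839844), 87.6199722290039) [97.7609328  98.82812879 99.88084402]
[-1.87802472e-03 -1.45295884e-03  9.89116552e+01]<stdin>:5: RuntimeWarning: invalid value encountered in cast
```

```bash
python3 - <<'E'
from h import *
for u,v in((239.3,112.3),(269.2,112.3),(254.3,97.3),(254.3,127.2),(254.3,112.3)): print(ray('w4',u,v,.099))
print(ray('w4',256.9,111.8,.046))
E
```

```text
[656.4  22.3  99. ]
[655.6   4.3  99. ]
[664.5  12.9  99. ]
[647.3  13.7  99. ]
[656.   13.3  99. ]
[657.8  11.2  46. ]
```

```bash
python3 -m inch '[[2,-2,-10,0,0,0],[2,-2,-25,0,0,0],[2,-2,-38,0,0,0],[2,-2,-44,0,0,0],[2,-2,-50,0,0,0],[2,-2,-56,0,0,0],[2,-2,-60,0,0,0],[2,-2,-60,0,0,0]]'; python3 - <<'E'
from h import *
snap('wrist','w5');im,w=cloud('w5'); h=cv2.cvtColor(im,cv2.COLOR_RGB2HSV);z=w[...,2]
blobs('w5',(100,130),(.03,.07),minn=5,z=.046)
m=((z>.03)&(z<.06)&(h[...,1]<60)&(abs(w[...,1])<.15)).astype(np.uint8); n,l,st,c=cv2.connectedComponentsWithStats(m); i=1+st[1:,4].argmax(); p=w[l==i]*1000
print(cv2.minAreaRect(p[:,:2].astype(np.float32)),np.percentile(p[:,2],[5,50,95]))
A=np.c_[p[:,:2]-[583,15],np.ones(len(p))]; q,*_=np.linalg.lstsq(A,p[:,2],rcond=None); print(q)
E
```

```text
time: 9.25
position: [0.5853, 0.0132, 0.0654]
tool_rot: [3.141, -0.066, -0.001]
ft_force: [0.1, -0.1, -1.2]
grip_width: 0.109
grip_force: 40.0
[252.6 113.5] 209 c [657.8  11.3] s [8.8 8.5] a 87.5 z [46. 46.]
((628.5000610351562, 11.3074951171875), (151.19483947753906, 91.65534210205078), 87.43555450439453) [38.4518665  39.54999754 40.63599597]
[-5.89118888e-03 -1.91481222e-03  3.98859639e+01]
```

```bash
python3 -m inch '[[0,0,-1.5,0,0,0],[0,0,-2,0,0,0],[0,0,-2,0,0,0]]'; python3 -m inch '[[0,0,0,0,0,0],[0,0,0,0,0,0],[0,0,0,0,0,0],[0,0,0,0,0,0]]' 40 40; python3 -m inch '[[0,0,15,0,0,0],[0,0,50,0,0,0],[0,0,100,0,0,0],[-20,0,130,0,0,0],[-60,0,150,0,0,0],[-60,0,150,0,0,0]]'; python3 - <<'E'
from h import *
snap('wrist','w6');im,w=cloud('w6'); h=cv2.cvtColor(im,cv2.COLOR_RGB2HSV);z=w[...,2]
blobs('w6',(100,130),(.03,.07),minn=5,z=.046);blobs('w6',(50,85),(.03,.07)); blobs('w6',(172,8),(.045,.08),minn=60)
m=((z>.03)&(z<.06)&(h[...,1]<60)&(abs(w[...,1])<.15)&(h[...,2]>80)).astype(np.uint8); n,l,st,c=cv2.connectedComponentsWithStats(m); i=1+st[1:,4].argmax(); p=w[l==i]*1000
print(cv2.minAreaRect(p[:,:2].astype(np.float32)),np.percentile(p[:,2],[5,50,95]))
A=np.c_[p[:,:2]-[583,15],np.ones(len(p))]; q,*_=np.linalg.lstsq(A,p[:,2],rcond=None); print(q)
E
```

```text
time: 9.68
position: [0.5855, 0.0132, 0.0637]
tool_rot: [3.141, -0.066, 0.0]
ft_force: [0.4, -0.8, -2.2]
grip_width: 0.113
grip_force: 40.0
time: 10.18
position: [0.5856, 0.0132, 0.0638]
tool_rot: [3.141, -0.065, 0.0]
ft_force: [-0.4, 0.1, 0.7]
grip_width: 0.431
grip_force: 0.0
time: 10.92
position: [0.5252, 0.0135, 0.2168]
tool_rot: [3.139, -0.065, 0.007]
ft_force: [1.3, -0.1, 0.7]
grip_width: 0.46
grip_force: 0.0
[251.3  61.3] 65 c [655.6  10.9] s [8.9 7.5] a -2.9 z [46. 46.]
[  2.2 152. ] 90 c [575.8 300.7] s [31.8  7.4] a -5.0 z [46. 46.]
[251.9 191.8] 48 c [512.8  16.9] s [9.8 7.2] a -2.3 z [46. 46.]
[236.6 229.7] 367 c [460.5  38.9] s [36.5 25.3] a 87.3 z [30.6 31.5]
[278.4 231.3] 238 c [461.6 -13. ] s [21.1 20. ] a 0.1 z [51.1 52.3]
[252.4 129. ] 447 c [584.9  13.4] s [57.5  8.5] a -2.4 z [61.4 62.5]
((581.4758911132812, 13.332908630371094), (150.4559326171875, 187.28797912597656), 87.50178527832031) [36.13213607 37.38769651 38.6061797 ]
[1.14132976e-05 5.89896648e-04 3.73587245e+01]
```

View pics/w6.png

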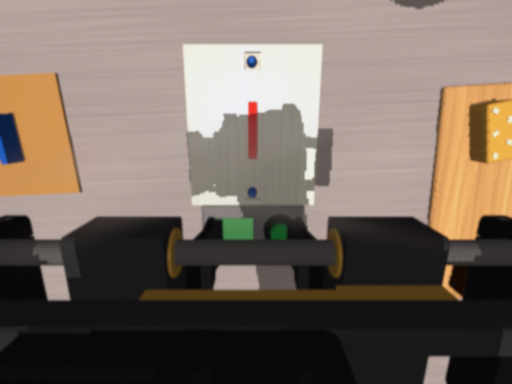

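The tray is home: pegs show in both holes at (251,61) and (252,192), the top is level at z≈37.4, and the fin is at (585,13.4). Next I press the button.

```bash
python3 -m inch '[[-30,-12,-10,0,0,0],[-63.7,-26.5,-40,0,0,0],[-63.7,-26.5,-80,0,0,0],[-63.7,-26.5,-125,0,0,0],[-63.7,-26.5,-137,0,0,0],[-63.7,-26.5,-137,0,0,0]]' 0 20; python3 -m inch '[[0,0,-8,0,0,0],[0,0,-14,0,0,0],[0,0,-17,0,0,0],[0,0,-19,0,0,0],[0,0,-19,0,0,0]]'
```

```text
time: 11.72
position: [0.462, -0.0131, 0.0763]
tool_rot: [-3.14, 0.065, 0.002]
ft_force: [-0.3, 0.4, -0.3]
grip_width: 0.007
grip_force: 0.0
time: 12.35
position: [0.4633, -0.0134, 0.0601]
tool_rot: [3.14, -0.066, 0.004]
ft_force: [-4.2, -0.2, 16.5]
grip_width: 0.006
grip_force: 8.6
```

Pressed to the stop (16 N). Up, and over to the board.

```bash
python3 -m inch '[[0,0,15,0,0,0],[0,0,50,0,0,0],[-5,-35,95,0,0,0],[-15,-85,140,0,0,0],[-30,-140,160,0,0,0],[-45,-195,160,0,0,0],[-65,-250,160,0,0,0],[-79,-290,160,0,0,0],[-79,-297,160,0,0,0],[-79,-297,160,0,0,0],[-79,-297,160,0,0,0]]' 60 25; python3 - <<'E'
from h import *
s=ctrl.get_state(); print(s['position'],s['joint_positions'])
snap('wrist','w7');im,w=cloud('w7'); h=cv2.cvtColor(im,cv2.COLOR_RGB2HSV);H,S,V=[h[...,i] for i in range(3)]
z=w[...,2];m=((z>.030)&(z<.05)&(w[...,1]<-.2)&(w[...,0]>.33)).astype(np.uint8)
n,l,st,c=cv2.connectedComponentsWithStats(m)
for i in range(1,n):
    if st[i,4]>100:
        p=w[l==i]*1000;print(c[i].round(),st[i,4],np.median(V[l==i]),cv2.minAreaRect(p[:,:2].astype(np.float32)),np.median(p[:,2]).round(1))
E
```

```text
time: 13.72
position: [0.3836, -0.3086, 0.2176]
tool_rot: [-3.14, 0.061, 0.0]
ft_force: [-0.7, -0.2, 0.2]
grip_width: 0.691
grip_force: 0.0
[ 0.38360494 -0.30862085  0.21756828] [ 7.89557605e-01  4.69788704e-03 -1.65754829e-01  1.85272059e+00
  3.23628843e-04  1.28462230e+00 -9.86017919e-01]
[220.  21.] 1405 254.0 ((557.3255004882812, -278.541259765625), (43.85283660888672, 34.0672721862793), 8.803114891052246) 37.2
[320.  16.] 1101 97.0 ((556.2785034179688, -384.75091552734375), (34.24292755126953, 31.44869041442871), 84.09976959228516) 37.2
[321.  89.] 2012 254.0 ((482.29522705078125, -387.2735290527344), (34.205570220947266, 69.13490295410156), 87.95492553710938) 37.2
[323. 175.] 1608 58.0 ((383.5028076171875, -391.7118835449219), (69.92473602294922, 34.19719696044922), 3.254870891571045) 37.2
[232. 178.] 1567 99.0 ((385.03277587890625, -280.8419494628906), (34.13086700439453, 69.71284484863281), 84.09297943115234) 37.2
```

View pics/w7.png

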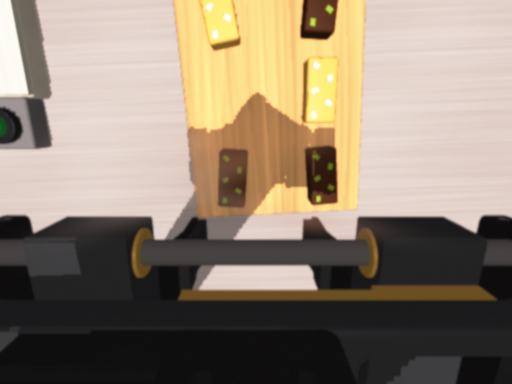

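The wrist view shows dark bars at (232,178) and (323,175), a third dark bar at (320,16), and pale bars at (321,89) and (220,21). Picking the first dark bar at (385,-281).

```bash
python3 -m inch '[[1.5,14,-20,0,0,-2],[1.5,28,-60,0,0,-3.7],[1.5,28,-110,0,0,-3.7],[1.5,28,-155,0,0,-3.7],[1.5,28,-182,0,0,-3.7],[1.5,28,-191,0,0,-3.7],[1.5,28,-191,0,0,-3.7]]' 60 25; python3 -m inch '[[0,0,0,0,0,0],[0,0,0,0,0,0],[0,0,0,0,0,0],[0,0,0,0,0,0],[0,0,0,0,0,0],[0,0,0,0,0,0]]' 0 25; python3 -m inch '[[0,0,10,0,0,0],[0,0,40,0,0,0],[0,0,90,0,0,0],[0,0,120,0,0,0],[0,0,120,0,0,0]]'
```

```text
time: 14.65
position: [0.3848, -0.2818, 0.0268]
tool_rot: [-3.137, 0.165, 0.0]
ft_force: [-0.2, -0.5, -0.1]
grip_width: 0.69
grip_force: 0.0
time: 15.4
position: [0.3846, -0.2824, 0.0271]
tool_rot: [3.137, -0.167, 0.001]
ft_force: [-0.5, 1.4, 6.0]
grip_width: 0.388
grip_force: 25.0
time: 16.02
position: [0.3857, -0.2834, 0.1491]
tool_rot: [3.134, -0.167, 0.007]
ft_force: [1.1, 0.8, -2.4]
grip_width: 0.39
grip_force: 25.0
```

```bash
python3 -m inch '[[15,18,0,0,0,0],[45,55,0,0,0,1],[80,100,0,0,0,2],[115,145,0,0,0,3],[150,190,0,0,0,3.5],[180,226,-10,0,0,3.5],[197,246,-35,0,0,3.5],[197,246,-60,0,0,3.5],[197,246,-80,0,0,3.5],[197,246,-87,0,0,3.5],[197,246,-87,0,0,3.5]]'
```

```text
time: 17.4
position: [0.581, -0.0368, 0.0593]
tool_rot: [3.141, -0.072, -0.001]
ft_force: [0.1, 0.3, -1.0]
grip_width: 0.39
grip_force: 25.0
```

```bash
python3 -m inch '[[0,0,-1.5,0,0,0],[0,0,-2.2,0,0,0],[0,0,-2.2,0,0,0]]'; python3 -m inch '[[0,0,0,0,0,0],[0,0,0,0,0,0],[0,0,0,0,0,0]]' 48 25; python3 -m inch '[[0,0,10,0,0,0],[0,0,40,0,0,0],[-12,-20,80,0,0,0],[-37,-65,100,0,0,1],[-65,-115,100,0,0,2],[-93,-167,100,0,0,3],[-121,-219,100,0,0,4],[-149,-270,95,0,0,5],[-175,-317,75,0,0,5.9],[-193,-348,40,0,0,5.9],[-197.5,-355,0,0,0,5.9],[-197.5,-355,-20,0,0,5.9],[-197.5,-355,-30,0,0,5.9],[-197.5,-355,-30,0,0,5.9]]' 60 25
```

```text
time: 17.77
position: [0.5815, -0.0365, 0.0578]
tool_rot: [3.141, -0.071, 0.001]
ft_force: [-0.4, -0.4, -0.9]
grip_width: 0.391
grip_force: 25.0
time: 18.15
position: [0.5815, -0.0363, 0.0576]
tool_rot: [3.141, -0.071, 0.0]
ft_force: [-0.6, 0.7, -0.3]
grip_width: 0.542
grip_force: 0.0
time: 19.9
position: [0.3841, -0.3911, 0.0276]
tool_rot: [-3.14, -0.092, 0.0]
ft_force: [0.5, -1.3, 0.8]
grip_width: 0.69
grip_force: 0.0
```

```bash
python3 -m inch '[[0,0,0,0,0,0],[0,0,0,0,0,0],[0,0,0,0,0,0],[0,0,0,0,0,0],[0,0,0,0,0,0],[0,0,0,0,0,0]]' 0 25; python3 -m inch '[[0,0,10,0,0,0],[0,0,40,0,0,0],[8,20,80,0,0,0],[24,65,110,0,0,-1],[41,113,115,0,0,-2],[58,161,115,0,0,-3],[75,209,115,0,0,-4],[92,257,115,0,0,-5],[110,305,115,0,0,-5.7],[127,353,115,0,0,-5.7],[145,401,110,0,0,-5.7],[158,437,95,0,0,-5.7],[165,455,75,0,0,-5.7],[165,456,50,0,0,-5.7],[165,456,36,0,0,-5.7],[165,456,32,0,0,-5.7],[165,456,32,0,0,-5.7]]'
```

```text
time: 20.65
position: [0.3841, -0.3916, 0.0279]
tool_rot: [3.14, 0.091, 0.001]
ft_force: [-0.9, 0.6, 4.3]
grip_width: 0.387
grip_force: 25.0
time: 22.78
position: [0.5491, 0.0642, 0.0598]
tool_rot: [3.141, -0.067, 0.001]
ft_force: [0.1, 0.4, -0.2]
grip_width: 0.389
grip_force: 25.0
```

```bash
python3 -m inch '[[0,0,-1.5,0,0,0],[0,0,-2.2,0,0,0],[0,0,-2.2,0,0,0]]'; python3 -m inch '[[0,0,0,0,0,0],[0,0,0,0,0,0],[0,0,0,0,0,0]]' 48 25; python3 -m inch '[[0,0,10,0,0,0],[0,0,40,0,0,0],[0,-20,80,0,0,0],[3,-65,100,0,0,0],[6,-115,100,0,0,-1],[9,-167,100,0,0,-2],[12,-219,100,0,0,-3],[15,-270,100,0,0,-3.6],[18,-322,95,0,0,-3.6],[21,-370,90,0,0,-3.6],[24,-415,75,0,0,-3.6],[26.5,-445,40,0,0,-3.6],[26.5,-450,0,0,0,-3.6],[26.5,-450,-20,0,0,-3.6],[26.5,-450,-30,0,0,-3.6],[26.5,-450,-30,0,0,-3.6]]' 60 25;  python3 -m inch '[[0,0,0,0,0,0],[0,0,0,0,0,0],[0,0,0,0,0,0],[0,0,0,0,0,0],[0,0,0,0,0,0],[0,0,0,0,0,0]]' 0 25
```

```text
time: 23.15
position: [0.5493, 0.0645, 0.0579]
tool_rot: [3.141, -0.066, 0.002]
ft_force: [-0.7, -0.6, 2.2]
grip_width: 0.388
grip_force: 25.0
time: 23.52
position: [0.5488, 0.0647, 0.0571]
tool_rot: [3.141, -0.065, -0.0]
ft_force: [0.1, 0.5, 0.1]
grip_width: 0.539
grip_force: 0.0
time: 25.52
position: [0.5759, -0.3845, 0.0277]
tool_rot: [-3.137, 0.162, -0.001]
ft_force: [-0.6, 0.2, 0.3]
grip_width: 0.688
grip_force: 0.0
time: 26.28
position: [0.5756, -0.3856, 0.0279]
tool_rot: [3.137, -0.164, 0.001]
ft_force: [0.0, 0.0, 4.0]
grip_width: 0.386
grip_force: 25.0
```

```bash
python3 -m inch '[[0,0,10,0,0,0],[0,0,40,0,0,0],[3,20,80,0,0,0],[9,65,110,0,0,1],[15,113,115,0,0,2],[20,161,115,0,0,3],[25,209,115,0,0,3.6],[30,257,115,0,0,3.6],[35,305,115,0,0,3.6],[40,353,115,0,0,3.6],[45,400,110,0,0,3.6],[50,432,95,0,0,3.6],[51,447,75,0,0,3.6],[51,447,50,0,0,3.6],[51,447,36,0,0,3.6],[51,447,32,0,0,3.6],[51,447,32,0,0,3.6]]';python3 -m inch '[[0,0,-1.5,0,0,0],[0,0,-2.2,0,0,0],[0,0,-2.2,0,0,0]]'; python3 -m inch '[[0,0,0,0,0,0],[0,0,0,0,0,0],[0,0,0,0,0,0]]' 48 25; python3 -m inch '[[0,0,10,0,0,0],[0,0,40,0,0,0],[-10,0,80,0,0,0],[-40,5,120,0,0,0],[-85,10,150,0,0,0],[-110,10,165,0,0,0],[-110,10,165,0,0,0],[-110,10,165,0,0,0]]' 60; python3 - <<'E'
from h import *
s=ctrl.get_state(); print(s['position'],s['joint_positions'])
snap('wrist','w8');im,w=cloud('w8'); h=cv2.cvtColor(im,cv2.COLOR_RGB2HSV);H,S,V=[h[...,i] for i in range(3)]
z=w[...,2];m=((z>.064)&(z<.08)&(w[...,0]>.5)).astype(np.uint8)
n,l,st,c=cv2.connectedComponentsWithStats(m)
for i in range(1,n):
    if st[i,4]>100:
        p=w[l==i]*1000;print(c[i].round(),st[i,4],cv2.minAreaRect(p[:,:2].astype(np.float32)),np.percentile(p[:,2],[5,50,95]).round(1))
print('fins');blobs('w8',(172,8),(.045,.064),minn=60);blobs('w8',(100,130),(.012,.064),minn=20)
E
```

```text
time: 28.4
position: [0.6267, 0.0609, 0.0595]
tool_rot: [3.141, -0.067, 0.001]
ft_force: [1.0, 1.3, -1.8]
grip_width: 0.386
grip_force: 25.0
time: 28.78
position: [0.6269, 0.0616, 0.0578]
tool_rot: [3.141, -0.066, 0.002]
ft_force: [0.5, -0.1, 2.9]
grip_width: 0.388
grip_force: 25.0
time: 29.15
position: [0.6262, 0.0617, 0.0568]
tool_rot: [3.141, -0.065, -0.0]
ft_force: [-0.1, 0.4, -0.2]
grip_width: 0.541
grip_force: 0.0
time: 30.15
position: [0.5169, 0.0714, 0.222]
tool_rot: [3.141, -0.066, 0.001]
ft_force: [-0.5, -0.3, -0.0]
grip_width: 0.689
grip_force: 0.0
[0.51688619 0.07139566 0.22197979] [ 0.32583121  0.08491769 -0.53901322  1.77142408  0.04563426  1.29685277
 -1.83681955]
[259.  76.] 2386 ((627.872802734375, 61.54389953613281), (33.946128845214844, 69.2488784790039), 87.37472534179688) [65.6 67.3 68.6]
[353. 120.] 2123 ((581.22216796875, -35.87563705444336), (34.331844329833984, 69.1702651977539), 86.94792938232422) [65.6 67.3 68.6]
[259. 154.] 1944 ((548.4005126953125, 64.67245483398438), (33.97745132446289, 69.37285614013672), 87.45828247070312) [65.6 67.3 68.6]
fins
[304.4 118.2] 562 c [584.9  13.6] s [57.5  9.6] a -2.5 z [61.  62.4]
[303.6  50.8] 69 c [656.6  12.1] s [7.9 7.7] a -26.1 z [43.7 46.2]
[ 50.9 123.7] 578 c [587.7 315.6] s [56.3  8.4] a 0.2 z [29.  31.3]
[298.5 182. ] 54 c [511.4  18.3] s [8.2 7.8] a 44.1 z [43.7 45.7]
```

View pics/w8.png

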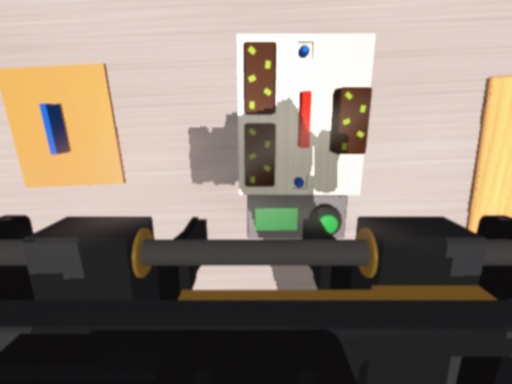

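All three dark bars are flat in the tray, tops at z≈67, at pixels (259,76), (259,154) and (353,120). The divider fin is at (51,124), or (587.5,316). I'll fetch it.

```bash
python3 -m inch '[[10,30,0,0,0,1],[25,75,-10,0,0,2],[40,125,-30,0,0,2.7],[55,175,-60,0,0,2.7],[65,220,-90,0,0,2.7],[70,245,-130,0,0,2.7],[70,245,-165,0,0,2.7],[70,245,-190,0,0,2.7],[70,245,-199,0,0,2.7],[70,245,-199,0,0,2.7]]' 36 30; python3 -m inch '[[0,0,0,0,0,0],[0,0,0,0,0,0],[0,0,0,0,0,0],[0,0,0,0,0,0],[0,0,0,0,0,0],[0,0,0,0,0,0],[0,0,0,0,0,0]]' 0 30;  python3 -m inch '[[0,0,10,0,0,0],[0,0,30,0,0,0],[0,0,70,0,0,0],[0,0,110,0,0,0],[0,0,110,0,0,0],[0,0,110,0,0,0]]'; python3 - <<'E'
from h import *
snap('side','d9'); im,w=cloud('d9'); h=cv2.cvtColor(im,cv2.COLOR_RGB2HSV)
s=ctrl.get_state();print(s['position'])
m=((w[...,2]>.07)&(w[...,2]<.14)&(h[...,0]>8)&(h[...,0]<22)&(h[...,1]>80)&(abs(w[...,1]-.316)<.1)&(abs(w[...,0]-.587)<.1)).astype(np.uint8)
n,l,st,c=cv2.connectedComponentsWithStats(m); i=1+st[1:,4].argmax(); p=w[l==i]*1000
A=np.c_[p[:,:2]-[587,316],np.ones(len(p))]; q,*_=np.linalg.lstsq(A,p[:,2],rcond=None)
print(cv2.minAreaRect(p[:,:2].astype(np.float32)),np.percentile(p[:,2],[5,50,95]),q)
E
```

```text
time: 31.45
position: [0.5863, 0.3167, 0.022]
tool_rot: [3.142, 0.008, -0.002]
ft_force: [0.4, 0.7, -0.2]
grip_width: 0.412
grip_force: 0.0
time: 32.33
position: [0.5865, 0.3166, 0.0233]
tool_rot: [3.141, 0.008, 0.001]
ft_force: [-0.3, -0.1, 2.4]
grip_width: 0.089
grip_force: 30.0
time: 33.08
position: [0.5861, 0.3165, 0.1332]
tool_rot: [3.141, 0.009, 0.0]
ft_force: [-0.8, -0.4, -1.6]
grip_width: 0.089
grip_force: 30.0
[0.5856881  0.31616052 0.13221944]
((584.6702880859375, 317.6043701171875), (150.93902587890625, 133.15554809570312), 0.2888261675834656) [111.6261323  114.44436676 117.10420708] [ 1.89048566e-03 -1.82277956e-03  1.14547906e+02]
```

```bash
python3 -m inch '[[0,-15,5,0,0,0],[0,-45,10,0,0,0],[0,-85,10,0,0,-1],[0,-130,10,0,0,-2],[0,-175,10,0,0,-2.8],[-1,-220,10,0,0,-2.8],[-1,-260,5,0,0,-2.8],[-1,-290,0,0,0,-2.8],[-1,-303,-8,0,0,-2.8],[-1,-303,-20,0,0,-2.8],[-1,-303,-32,0,0,-2.8],[-1,-303,-38,0,0,-2.8],[-1,-303,-38,0,0,-2.8]]'; python3 -m inch '[[0,0,-1.5,0,0,0],[0,0,-3,0,0,0],[0,0,-3,0,0,0]]'
```

```text
time: 34.75
position: [0.5848, 0.0148, 0.0942]
tool_rot: [-3.141, 0.066, 0.002]
ft_force: [0.5, 0.1, -1.9]
grip_width: 0.092
grip_force: 30.0
time: 35.12
position: [0.5854, 0.0137, 0.0921]
tool_rot: [3.141, -0.068, 0.0]
ft_force: [0.2, -0.4, -1.5]
grip_width: 0.089
grip_force: 30.0
```

Next: lower the last millimetre, release, rise and check the divider.

```bash
python3 -m inch '[[0,0,-0.7,0,0,0],[0,0,-0.7,0,0,0]]'; python3 -m inch '[[0,0,0,0,0,0],[0,0,0,0,0,0],[0,0,0,0,0,0]]' 30 25; python3 -m inch '[[0,0,8,0,0,0],[0,0,35,0,0,0],[-10,-5,75,0,0,0],[-45,-20,110,0,0,0],[-90,-40,130,0,0,0],[-100,-50,135,0,0,0],[-100,-50,135,0,0,0],[-100,-50,135,0,0,0]]' 60; python3 - <<'E'
from h import *
s=ctrl.get_state(); print(s['position'])
snap('wrist','w10');im,w=cloud('w10'); h=cv2.cvtColor(im,cv2.COLOR_RGB2HSV);H,S,V=[h[...,i] for i in range(3)]
z=w[...,2];m=((z>.064)&(z<.08)&(w[...,0]>.5)&(S>80)).astype(np.uint8)
n,l,st,c=cv2.connectedComponentsWithStats(m)
i=1+st[1:,4].argmax();p=w[l==i]*1000;print(cv2.minAreaRect(p[:,:2].astype(np.float32)),np.percentile(p[:,2],[5,50,95]).round(1))
A=np.c_[p[:,:2]-[585,14],np.ones(len(p))]; print(np.linalg.lstsq(A,p[:,2],rcond=None)[0])
blobs('w10',(100,130),(.075,.11),minn=60)
snap('side','d10');im,w=cloud('d10');h=cv2.cvtColor(im,cv2.COLOR_RGB2HSV)
m=((w[...,2]>.028)&(w[...,2]<.05)&(h[...,0]>12)&(h[...,0]<32)&(h[...,1]>110)&(h[...,2]>130)&(w[...,1]<-.1)&(w[...,0]<.8)).astype(np.uint8)
n,l,st,c=cv2.connectedComponentsWithStats(m)
for i in range(1,n):
    if st[i,4]>30: p=w[l==i]*1000;print('pale',cv2.minAreaRect(p[:,:2].astype(np.float32)))
E
```

```text
time: 35.38
position: [0.5853, 0.0136, 0.0913]
tool_rot: [3.141, -0.068, 0.0]
ft_force: [0.3, 0.4, -1.2]
grip_width: 0.089
grip_force: 30.0
time: 35.75
position: [0.5854, 0.0137, 0.0914]
tool_rot: [3.141, -0.068, 0.0]
ft_force: [0.5, -0.1, -1.1]
grip_width: 0.312
grip_force: 0.0
time: 36.75
position: [0.4859, -0.0355, 0.2258]
tool_rot: [-3.14, 0.067, 0.001]
ft_force: [-0.7, 0.3, -0.1]
grip_width: 0.689
grip_force: 0.0
[ 0.48588447 -0.03551216  0.22575137]
((585.4022216796875, 14.015838623046875), (133.8832244873047, 149.8868865966797), 87.6922836303711) [71.2 72.4 73.6]
[3.58651416e-05 1.55438361e-04 7.24127164e+01]
[199.6  88. ] 645 c [585.2  13. ] s [57.5  7.4] a -2.5 z [98.1 99.5]
pale ((482.70684814453125, -385.8301086425781), (33.59473419189453, 72.24226379394531), 89.0772933959961)
pale ((549.0411987304688, -279.3212585449219), (29.856807708740234, 36.29428482055664), 14.30611801147461)
```

View pics/w10.png

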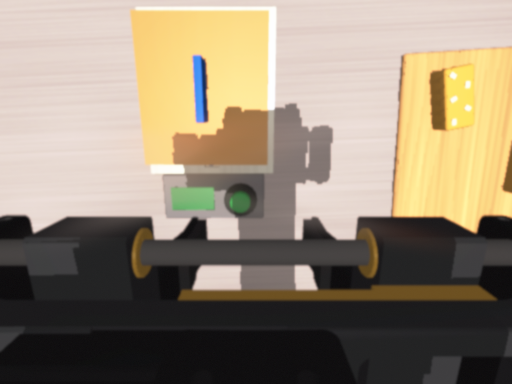

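The divider sits level and centred, fin at (200,88). A pale bar shows at (459,97). Moving over the board to re-measure the pale bars.

```bash
python3 -m inch '[[-3,-25,0,0,0,0],[-8,-70,0,0,0,0],[-13,-120,0,0,0,0],[-18,-170,0,0,0,0],[-23,-220,0,0,0,0],[-28,-265,0,0,0,0],[-31,-292,0,0,0,0],[-31,-295,0,0,0,0],[-31,-295,0,0,0,0]]'; cat > m.py <<'E'
from h import *
tag=sys.argv[1]; zl=float(sys.argv[2]); s=ctrl.get_state(); r=s['tool_rot'];print(s['position'],2*np.degrees(np.arctan2(r[1],r[0]))-90,s['joint_positions'][6])
snap('wrist',tag);im,w=cloud(tag);S=cv2.cvtColor(im,cv2.COLOR_RGB2HSV)[...,2]
z=w[...,2];m=((z>zl)&(z<zl+.02)&(w[...,0]>.33)).astype(np.uint8)
n,l,st,c=cv2.connectedComponentsWithStats(m)
for i in range(1,n):
    if st[i,4]>100:
        p=w[l==i]*1000;print(c[i].round(),st[i,4],np.median(im[l==i],axis=0),cv2.minAreaRect(p[:,:2].astype(np.float32)),np.percentile(p[:,2],[5,50,95]).round(1))
E
python3 m.py w11 .030
```

```text
time: 37.98
position: [0.4552, -0.3296, 0.2256]
tool_rot: [-3.139, 0.065, 0.001]
ft_force: [-0.1, -0.4, 0.3]
grip_width: 0.691
grip_force: 0.0
[ 0.45517344 -0.32962923  0.22557956] 267.62083770392564 -1.0644304723404927
[12. 99.] 3122 [168. 161. 147.] ((577.80078125, -49.175758361816406), (38.28809356689453, 171.8263702392578), 83.4073715209961) [31.5 37.3 44.4]
[204.  79.] 1947 [254. 243. 134.] ((570.8290405273438, -276.28289794921875), (70.04938507080078, 34.24615478515625), 8.953250885009766) [35.4 37.2 38.6]
[301. 152.] 1620 [187. 134.  68.] ((483.02349853515625, -387.3682556152344), (34.073421478271484, 69.29574584960938), 87.94264221191406) [35.2 37.2 38.5]
[ 12. 184.] 682 [70. 74. 62.] ((458.17047119140625, -21.599008560180664), (33.81476593017578, 57.334651947021484), 74.15843963623047) [30.4 40.7 47.8]
```

```bash
python3 -m inch '[[10,-20,-10,0,0,0],[22,-45,-40,0,0,0.3],[28,-58,-90,0,0,0.3],[28,-58,-140,0,0,0.3],[28,-58,-180,0,0,0.3],[28,-58,-198,0,0,0.3],[28,-58,-198,0,0,0.3]]' 60 25; python3 -m inch '[[0,0,0,0,0,0],[0,0,0,0,0,0],[0,0,0,0,0,0],[0,0,0,0,0,0],[0,0,0,0,0,0],[0,0,0,0,0,0]]' 0 25; python3 -m inch '[[0,0,10,0,0,0],[0,0,45,0,0,0],[5,20,95,0,0,0],[17,60,130,0,0,0],[32,110,130,0,0,0],[47,165,130,0,0,0],[62,220,130,0,0,0],[77,270,130,0,0,0],[90,315,130,0,0,0],[98,345,115,0,0,-0.4],[100,356,95,0,0,-0.4],[100,356,77,0,0,-0.4],[100,356,68,0,0,-0.4],[100,356,68,0,0,-0.4]]'
```

```text
time: 38.9
position: [0.4825, -0.388, 0.0277]
tool_rot: [-3.14, 0.058, 0.002]
ft_force: [0.1, -0.3, 0.5]
grip_width: 0.689
grip_force: 0.0
time: 39.65
position: [0.4828, -0.3895, 0.0292]
tool_rot: [3.14, -0.06, 0.001]
ft_force: [-1.9, 1.0, 6.2]
grip_width: 0.391
grip_force: 25.0
time: 41.4
position: [0.5818, -0.0354, 0.0956]
tool_rot: [3.14, -0.075, -0.002]
ft_force: [0.8, -0.0, -1.4]
grip_width: 0.391
grip_force: 25.0
```

```bash
python3 -m inch '[[1.5,3,0,0,0,0],[1.5,3,-1.5,0,0,0],[1.5,3,-2.5,0,0,0],[1.5,3,-2.5,0,0,0]]'; python3 -m inch '[[0,0,0,0,0,0],[0,0,0,0,0,0],[0,0,0,0,0,0]]' 46 25; python3 -m inch '[[0,0,10,0,0,0],[0,0,35,0,0,0],[-20,-5,75,0,0,0],[-60,-50,110,0,0,0],[-110,-100,130,0,0,0],[-130,-155,132,0,0,0],[-130,-210,132,0,0,0],[-130,-250,132,0,0,0],[-130,-260,132,0,0,0],[-130,-260,132,0,0,0]]' 60; python3 m.py w12 .030; python3 - <<'E'
from h import *
im,w=cloud('w12');z=w[...,2];m=((z>.09)&(z<.115)).astype(np.uint8)
n,l,st,c=cv2.connectedComponentsWithStats(m)
for i in range(1,n):
    if st[i,4]>100: p=w[l==i]*1000;print(c[i].round(),st[i,4],cv2.minAreaRect(p[:,:2].astype(np.float32)),np.percentile(p[:,2],[5,50,95]).round(1))
E
```

```text
time: 41.9
position: [0.584, -0.0304, 0.0941]
tool_rot: [3.141, -0.071, 0.001]
ft_force: [-0.8, -0.1, 0.7]
grip_width: 0.388
grip_force: 25.0
time: 42.28
position: [0.5838, -0.0303, 0.0938]
tool_rot: [3.141, -0.071, -0.0]
ft_force: [-0.5, 0.2, 0.8]
grip_width: 0.518
grip_force: 0.0
time: 43.52
position: [0.454, -0.2901, 0.226]
tool_rot: [-3.14, 0.072, -0.0]
ft_force: [0.3, 1.1, -1.0]
grip_width: 0.692
grip_force: 0.0
[ 0.45397698 -0.29009278  0.22604249] 267.38666560180866 -1.1162135999504716
[37. 82.] 4596 [164. 158. 144.] ((577.8214111328125, -23.579757690429688), (79.42655181884766, 169.2467041015625), 87.33631134033203) [32.5 37.4 44.9]
[238.  77.] 1934 [254. 244. 135.] ((570.853271484375, -276.28271484375), (70.13063049316406, 34.03132247924805), 8.878910064697266) [35.6 37.3 38.6]
[ 39. 182.] 777 [89. 88. 74.] ((459.3450927734375, -14.083656311035156), (45.37217712402344, 56.10128402709961), 13.82883071899414) [30.4 41.1 47.7]
[  6. 184.] 239 [ 97. 159.  95.] ((459.5185241699219, 25.373477935791016), (19.0770263671875, 34.13945770263672), 75.36019897460938) [30.1 30.7 31.7]
```

```bash
python3 -m inch '[[30,4,0,0,0,4],[70,9,-10,0,0,9],[105,14,-50,0,0,11.5],[117,14,-100,0,0,11.5],[117,14,-150,0,0,11.5],[117,14,-188,0,0,11.5],[117,14,-198.5,0,0,11.5],[117,14,-198.5,0,0,11.5]]' 60 25; python3 -m inch '[[0,0,0,0,0,0],[0,0,0,0,0,0],[0,0,0,0,0,0],[0,0,0,0,0,0],[0,0,0,0,0,0],[0,0,0,0,0,0]]' 0 25; python3 -m inch '[[0,0,10,0,0,0],[0,0,45,0,0,0],[0,20,95,0,0,-3],[2,60,140,0,0,-6],[5,110,145,0,0,-9],[8,165,145,0,0,-11.4],[10,220,145,0,0,-11.4],[12,270,145,0,0,-11.4],[15,310,135,0,0,-11.4],[16,330,115,0,0,-11.4],[16,335,95,0,0,-11.4],[16,335,77,0,0,-11.4],[16,335,69,0,0,-11.4],[16,335,69,0,0,-11.4]]'
```

```text
time: 44.58
position: [0.5714, -0.2751, 0.0279]
tool_rot: [-3.131, -0.247, -0.001]
ft_force: [0.1, -1.0, 0.5]
grip_width: 0.686
grip_force: 0.0
time: 45.32
position: [0.5712, -0.2766, 0.0281]
tool_rot: [3.131, 0.244, 0.001]
ft_force: [-0.9, 0.7, 6.3]
grip_width: 0.386
grip_force: 25.0
time: 47.08
position: [0.5865, 0.0573, 0.0956]
tool_rot: [3.14, -0.071, -0.002]
ft_force: [0.2, -0.7, -1.3]
grip_width: 0.389
grip_force: 25.0
```

```bash
python3 -m inch '[[0,1,-1,0,0,0],[0,1,-2.5,0,0,0],[0,1,-2.5,0,0,0]]'; python3 -m inch '[[0,0,0,0,0,0],[0,0,0,0,0,0],[0,0,0,0,0,0]]' 46 25; python3 -m inch '[[0,0,10,0,0,0],[0,0,35,0,0,0],[-10,-5,75,0,0,0],[-45,-20,110,0,0,0],[-90,-40,130,0,0,0],[-110,-50,135,0,0,0],[-110,-50,135,0,0,0],[-110,-50,135,0,0,0]]' 46; python3 m.py w13 .093; python3 - <<'E'
from h import *
blobs('w13',(100,130),(.085,.11),minn=60);blobs('w13',(50,85),(.03,.07),minn=60)
im,w=cloud('w13');z=w[...,2];m=((z>.06)&(z<.08)&(w[...,0]>.5));p=w[m]*1000
print(cv2.minAreaRect(p[:,:2].astype(np.float32)),np.percentile(p[:,2],[5,50,95]))
m=((z>.03)&(z<.045)&(w[...,0]>.5)&(abs(w[...,1])<.1));p=w[m]*1000
print('tray',cv2.minAreaRect(p[:,:2].astype(np.float32)),np.percentile(p[:,2],[5,50,95]))
print(ctrl.get_state()['time'])
E
```

```text
time: 47.45
position: [0.587, 0.0596, 0.0941]
tool_rot: [3.141, -0.068, 0.001]
ft_force: [-0.1, 0.0, -1.9]
grip_width: 0.393
grip_force: 25.0
time: 47.82
position: [0.587, 0.0597, 0.094]
tool_rot: [3.141, -0.068, 0.001]
ft_force: [0.0, -0.2, 1.3]
grip_width: 0.523
grip_force: 0.0
time: 48.82
position: [0.4774, 0.0102, 0.2291]
tool_rot: [-3.141, 0.067, -0.002]
ft_force: [0.5, -0.1, -0.0]
grip_width: 0.53
grip_force: 0.0
[0.47742438 0.01022304 0.22911461] 267.5443099581931 -1.6763164371181574
[293.  76.] 2923 [254. 242. 130.] ((583.2677612304688, -30.40292739868164), (34.26723098754883, 68.80615997314453), 87.20109558105469) [100.5 102.3 103.5]
[197.  77.] 2946 [254. 243. 132.] ((586.3727416992188, 59.52119445800781), (34.52668380737305, 68.77420043945312), 87.35106658935547) [100.3 102.3 103.6]
[246.  76.] 602 [ 79. 150. 245.] ((585.4942016601562, 13.641892433166504), (7.7265706062316895, 59.87311935424805), 87.20526123046875) [97.1 98.3 99.5]
[246.1  77.7] 466 c [584.6  13.2] s [58.1  6.6] a -3.2 z [98.4 99.6]
[276.6 192.2] 365 c [459.9 -16.8] s [27.5 23.7] a 80.0 z [50.9 52.3]
((585.5028076171875, 13.550811767578125), (134.407470703125, 149.050048828125), 87.49090576171875) [71.19754146 72.40700411 73.67294493]
tray ((547.5652465820312, -25.15740203857422), (112.78301239013672, 230.48101806640625), 45.81348419189453) [35.93331149 37.36944649 38.61747376]
48.875
```

View pics/w13.png

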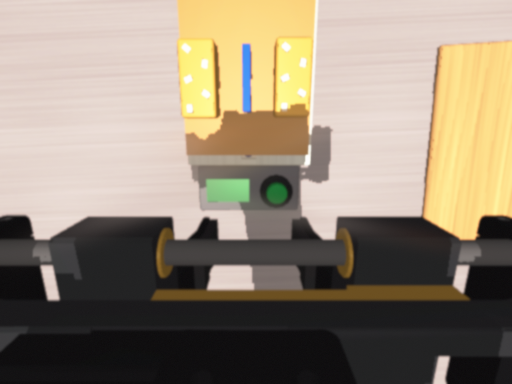

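Both pale bars lie flat on the level divider at (197,77) and (293,76). The button is up, the visible part of the board is empty, and the gripper is clear.

```bash
python3 -c "
from bench import ctrl
print(ctrl.close_job())"
```

```text
the job is handed in; nothing more can be done
None
```

I handed the job in at about 49 s: the tray is home and was tared, all three dark bars are flat in it, the divider is level and centred, and both pale bars are flat on top. I checked each placing with the wrist camera; `close_job()` returned no verdict.

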